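Stow the stacked spares in their trays

ROBOT

A 6-joint arm with a two-finger parallel gripper is mounted at the origin on a cart in front of the work surface, level with it; the furniture and walls round the work are solid. World frame = base frame: x ahead of the robot, y to its left, z up, the work surface at z = 0. Lengths are in mm, angles in rad, forces in N, time in s.
With the tool pointing down it reaches from about 250 to 850 mm from the base axis. Payload 12.5 kg.
Tool frame: the origin (TCP) lies between the finger pads; the fingertips stand arm.nose_length ahead of it and the grasp point (between the pads) is the TCP (arm.nose_length is the distance from the TCP to the fingertips, in mm); z points along the fingers, y is the line along which they close (so a half turn about z gives the same grasp; the last joint's range is limited). The gripper opens to 93 mm and grips with 3 to 60 N. Pads are 15 mm wide; open, the fingers measure 128 mm over their backs; the gripper's body (75 mm by 188 mm) begins 65 mm behind the grasp point.
Start: joints at [-1.318, 0.351, 1.652, -0, 1.139, -0.085], TCP at [182.295, -518.896, 237.633] pointing down, gripper open.
Joint ranges: [-2.75, 2.75], [-0.79, 2.1], [0.01, 2.65], [-1.57, 4.71], [0.07, 3.14], [-2.87, 2.87]. Speed limits (rad/s): [2.22, 2.22, 2.79, 3.14, 3.14, 3.14].

INTERFACE

Orientations are given as [roll, pitch, yaw] about the fixed x, y, z axes, in that order (R = Rz(yaw) Ry(pitch) Rx(roll)).
In Python, from cell import arm, gripper_to, imaging, spotter, current_clock, current_joints, current_dq, current_joint_efforts, current_tcp_pos, current_ee_rot, current_ft_force, current_wrist_torque, current_grip_width, current_finger_force gives the robot as it stands. The module is installed in compiled form; this text tells all that it offers. Calls block until the motion is done:
- arm.goto(position, orientation): joint-space move of the TCP to a pose.
- arm.movel(position, frame=None, vel=150, threshold=None): straight line of the TCP; frame=None keeps the orientation; vel is the mean speed in mm/s. With threshold (N) it stops when the force on the tool has changed by that much, and returns True; else False.
- arm.move_joints(angles): joint-space move.
- gripper_to(opening): finger opening in mm; the grip force is fixed at half the most; returns when the fingers have stopped.
- arm.hold(seconds).
- arm.solve_ik(position, orientation): joint angles nearest the present ones, or None.
- imaging.read_camera(name): name is "side" or "top"; returns a dict with "color" (420x560x3 uint8, blue, green, red), "range_z" (420x560 float32, mm along the optical axis (not along the pixel's ray), 0 where there is no reading), "camera_matrix" (3x3 intrinsics, pixels), "rvec" (rotation vector, rad) and "tvec" (3), from world to camera coordinates, as OpenCV has them. Camera axes: x right, y down, z forward; pixel columns grow to the right and rows downward; lengths in mm; the calibration is good to about 2 mm. A picture is of the moment at which its call begins.
A pose or a line that the arm cannot do raises arm.IKError and nothing moves.
- arm.close_job(): hands the job in; it is judged then, once.
Trained networks look in a picture, given as the dict that the camera call returned (one of the last four; its "shot" number tells which), for a name from the list of things; names that differ only in an ending like _2 or _b are one class to them, and where a whole thing is asked for, a point or a joint stands for the part that bears it (a point fixed in the world has none). Each returns a list of dicts, best first, with "conf" (0 to 1); they miss things now and then, are a little off and sometimes report something else, mostly with a low value. They report only what shows in the picture. A call takes as long as a camera call. They do not tell look-alikes from the thing itself.
- spotter.search_frame(target, picture): "position" ([x, y, z] in mm, in the coordinates of the camera as it stood for that picture, good to about 4 mm: the middle of the surface that is visible of it).
Readings, each from a call of its own:
- current_clock(): time.
- current_joints(): joint angles.
- current_dq(): joint speeds.
- current_joint_efforts(): joint torques, N m.
- current_tcp_pos(): TCP position.
- current_ee_rot(): TCP orientation.
- current_ft_force(): force on the tool from outside, world axes, zero at the start.
- current_wrist_torque(): the same for the moment, N m.
- current_grip_width(): finger opening in mm.
- current_finger_force(): force on a finger pad.
Only numpy, scipy, OpenCV 4.12 (cv2) and the standard library are available. Lean on these libraries where they do the work, as an engineer would, in place of code of your own. Each camera call takes 0.05 s, during which the arm holds its last target. There are 200 camera calls.

TASK

Before the van drives off, take the stack of spares apart and stow each one upright and squarely in its own screwed-down tray: the relay, the heat sink, the transformer and the filter box each lie flat on the floor of the tray that fits it, the filter box with its sockets at the gap in the lip of its tray. Do not tip anything over on the way, and leave the other things lying round about where they are.

Things in the scene. Friction and masses are not known exactly. Their poses are not given: they have to be found in the camera images.
- relay_cube: Plug-in relay: light-grey block with black foot, 22 (x) x 29 (y) x 34 (z) mm, about 35 g, standing on the heat sink at the start. Origin at the centre of its underside, z up. Either way round in its tray is right.
- heat_sink: Black finned heat sink, 40 (x) x 60 (y) x 28 (z) mm, about 0.11 kg, fins up, running along y. Origin at the centre of its underside. At the start it lies across one end (either one) of the filter box's top, its y along the box's x, with the relay on it. Either way round in its tray is right.
- transformer_part: Mains transformer, dark core, yellow winding, 46 (x) x 77 (y) x 46 (z) mm, 0.48 kg. Origin under its centre. Core x -11 to 13, y +-28 mm, full height: grip its end faces, 56 mm, closing along y. Winding bulges to x -21 and 23 at z 8 to 38 mm; tabs 2 mm thick at the foot reach y +-38. Starts across the free end of the filter box's top, y along the box's x. Either way round is right.
- filter_unit: Die-cast light-metal filter box, body x -25 to 37, y +-56, z 0 to 36 mm, about 0.21 kg; two coaxial sockets stick out of its -x face to x = -37 mm. Origin on the underside, 6 mm off the body's middle towards the sockets. It stands on the worktop under the other three spares. A shelf unit hangs over the rear of the worktop (x over 0.64 m, from z 0.58 m up): keep the wrist low there.
- relay_tray: Smallest tray, for the relay (relay x along tray x); floor 30 (x) x 37 (y) mm, centred on the origin. Grey-painted sheet-metal stowage tray, screwed down. Grey felt floor 3 mm above the worktop; lips lean outward 35 deg, tops at 11 mm, mouth 6 mm wider per side than the floor. Origin at worktop level, x and y along its sides, z up. 
- sink_tray: Broad middling tray, for the heat sink (its x along tray x); floor 48 (x) x 68 (y) mm, centred on the origin. Grey-painted sheet-metal stowage tray, screwed down. Grey felt floor 3 mm above the worktop; lips lean outward 35 deg, tops at 11 mm, mouth 6 mm wider per side than the floor. Origin at worktop level, x and y along its sides, z up. 
- transformer_tray: Long narrow tray, for the transformer (its x along tray x, origin over origin; winding clears the lips); floor 34 (x) x 85 (y) mm, centred at x = 1 mm. Grey-painted sheet-metal stowage tray, screwed down. Grey felt floor 3 mm above the worktop; lips lean outward 35 deg, tops at 11 mm, mouth 6 mm wider per side than the floor. Origin at worktop level, x and y along its sides, z up. 
- filter_tray: Largest tray, for the filter box (x along tray x, origin over origin); floor 70 (x) x 120 (y) mm, centred at x = 6 mm. The -x lip has an 84 mm gap for the sockets. Grey-painted sheet-metal stowage tray, screwed down. Grey felt floor 3 mm above the worktop; lips lean outward 35 deg, tops at 11 mm, mouth 6 mm wider per side than the floor. Origin at worktop level, x and y along its sides, z up. 
- tape_roll: Bystander: roll of black insulating tape lying flat, 62 mm across, 19 mm high; origin under its centre. Leave it alone.
- reel: Bystander: reel of solder with yellow flanges standing on its flange, 62 mm across, 42 mm high; origin under its centre. Leave it alone.
Mind the look-alikes: they are no part of the job. Leave any turquoise look-alike of the transformer_part alone.

How it is judged:
By the outcome, as a careful person would: the job done as asked, in the order asked, and still so for the second after the job is handed in, with the robot touching nothing.
It also fails if it takes over 115 s, if anything falls off the work surface, if the arm or the gripper's body presses on something with over 40 N, if the wrist force passes 120 N, or if a joint passes its speed limit or range.

## Working session

There is one attempt and no reset: what is moved stays moved. The work goes in short steps, each a Python script; the robot and the scene stay as the last script left them, time stands still between calls to the robot, and variables do not carry over. Pictures are saved under pics/ and viewed, at most 14 in all, crops included, and the job is handed in when it is done.

```bash
mkdir -p pics; ls; cat > h.py <<'E'
import numpy as np, cv2
from cell import *
def shot(name,fn=None):
    p=imaging.read_camera(name)
    if fn: cv2.imwrite('pics/'+fn,p['color'])
    return p
def cloud(p):
    K=np.array(p['camera_matrix']);R,_=cv2.Rodrigues(np.array(p['rvec'],float));t=np.array(p['tvec'],float).ravel()
    z=p['range_z'];v,u=np.mgrid[:z.shape[0],:z.shape[1]]
    c=np.stack([(u-K[0,2])*z/K[0,0],(v-K[1,2])*z/K[1,1],z],-1)
    w=(c-t)@R; w[z==0]=np.nan
    return w
E
python3 - <<'E'
from h import *
import pickle
for n in('top','side'):
    p=shot(n,n+'0.png');pickle.dump(p,open(n+'0.pkl','wb'))
    R,_=cv2.Rodrigues(np.array(p['rvec'],float));print(n,-R.T@np.array(p['tvec']).ravel(),R[2])
print(arm.nose_length,current_tcp_pos(),current_ee_rot(),current_clock())
E
```

```text
pics
top [ 335.48424942  190.22414617 1104.89556955] [ 0.0956388  -0.01100774 -0.99535524]
side [ 501.88982312 -707.00236567  551.27324948] [-0.05790565  0.88126695 -0.46905809]
19.0 [ 182.2272946  -518.62420593  237.16332317] [-3.14055057e+00 -8.40121004e-05  3.37800632e-01] 0.1
```

View pics/top0.png

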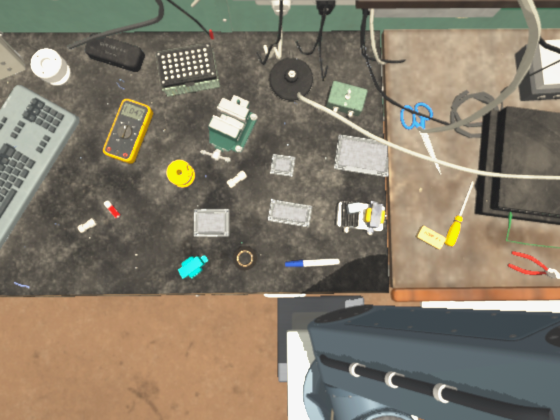

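View pics/side0.png

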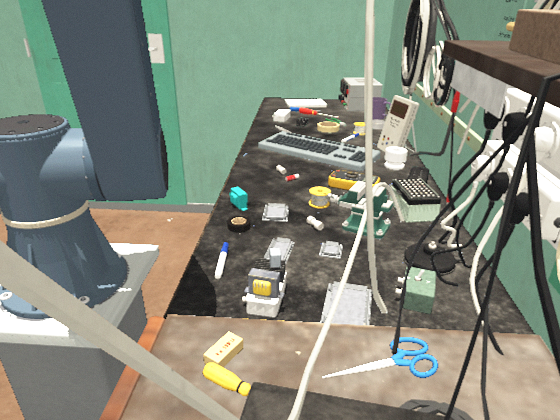

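The stack is at top pixel (362,217). Transformer candidates are the yellow-wound one in the stack at (376,215) and the turquoise look-alike at (192,266), which I leave alone. Trays in the top view: relay (283,165), transformer (290,212), sink (211,222), filter (361,155). Next is a close crop to check.

```bash
python3 - <<'E'
from h import *
import pickle
t=pickle.load(open('top0.pkl','rb'));s=pickle.load(open('side0.pkl','rb'))
a=cv2.resize(t['color'][130:250,180:400],None,fx=3.6,fy=3.6,interpolation=cv2.INTER_CUBIC)
cv2.imwrite('pics/c1.png',a)
b=cv2.resize(s['color'][180:330,220:400],None,fx=4,fy=4,interpolation=cv2.INTER_CUBIC)
cv2.imwrite('pics/c2.png',b)
w=cloud(t)
np.set_printoptions(suppress=True,precision=0,linewidth=250)
for y,x in[(165,283),(212,290),(222,211),(155,361),(190,250),(250,150)]:print(x,y,w[y,x])
print(w[196:238:2,334:392:2,2])
E
```

```text
283 165 [568. 163.   1.]
290 212 [446. 147.   6.]
211 222 [422. 348.   2.]
361 155 [594. -40.  -0.]
250 190 [504. 249.  -0.]
150 250 [352. 503.  -0.]
[[   0.   -1.    6.   nan   -2.   -2.    0.    3.   -0.   -2.   -1.    2.    1.    0.   -5.   -2.   -0.    0.    2.    2.   -3.   -3.   -3.    1.   -2.   -3.  -15.    5.   14.]
 [  -0.   -3.    2.    2.    3.   -1.   -2.    0.   -1.   -1.   -1.   -2.   -2.   -1.   -1.   -3.   nan    1.   -2.   -1.   -2.   -3.   -0.    2.   -1.   -1. -481.    2.   15.]
 [  -3.    2.   -1.   -0.    1.    1.   -3.   -1.   -1.    2.   -0.    0.    1.   -3.   -1.    1.   -1.    1.   -4.    2.   -2.    1.   -2.    2.    1.   -3. -490.    0.   11.]
 [  -3.    1.   -0.   35.   51.   43.   65.   61.   55.   49.   -0.   63.   97.    1.   -2.   -1.    1.    0.    3.   36.   38.   35.    2.    1.   -3.   -2. -481.   -1.   15.]
 [  -2.   -1.   12.   35.   48.   44.   63.   97.   99.   96.   97.   97.   96.   34.   33.   39.   36.   34.   50.   81.   82.   81.   83.   83.   83.   -1. -485.    2.   17.]
 [  -2.    1.   18.   35.   56.   41.   76.   96.   95.   96.   9
[... 2067 characters left out ...]
  -1.    0.    1.    2.   20.   24.    1.    0.   -4.    2.   -1.   -3.   -3.    0.    0.   -3.   35.   35.   37.    0.   -1.   -2.   -2.    1.   -0.   -2.   -8.    9.]
 [   0.   -1.   -4.    4.   -4.    1.   -2.    1.   -2.    1.   -0.    1.   -2.    1.    1.   -0.   -3.   22.   18.   -4.    1.   -5.   -3.   -3.    2.    2.   -1.   -6.   13.]
 [  -1.    2.   -2.   -0.   -2.   -2.   -2.   -1.    1.    2.   -2.    1.   -1.    1.   -2.    1.    1.   -2.   15.   -0.   -2.   -0.   -2.    1.    0.   -1.   -2.   -7.    6.]
 [  -0.   -2.    1.   -1.   -1.    4.   -0.    1.   -2.   -1.   -1.    1.   -2.   -1.    3.   -0.    1.   -2.   -1.    3.   -0.   -4.   -0.   -0.   -2.   -4.   -0.  -10.   12.]]
```

View pics/c1.png

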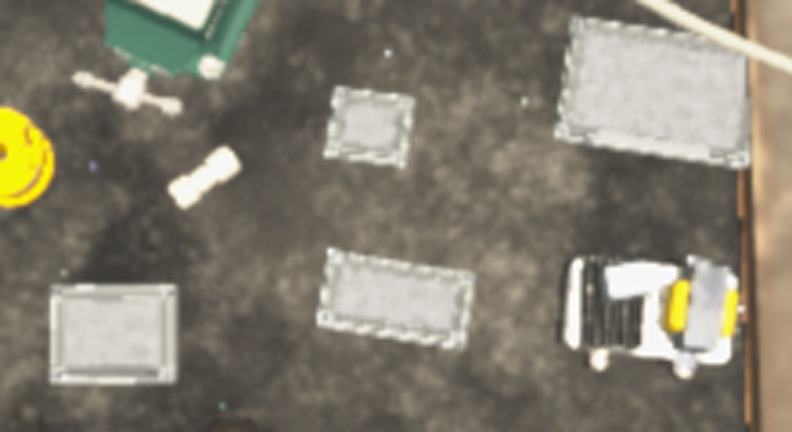

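View pics/c2.png

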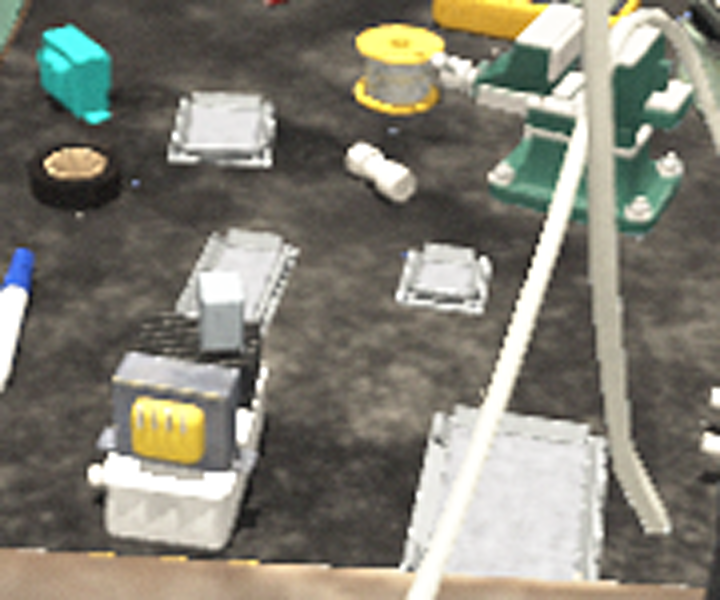

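```bash
cat >> h.py <<'E'
def ortho(p,h,x0,x1,y0,y1,s=1.0):
    """colour resampled on plane z=h; rows: x descending, cols: y descending"""
    xs=np.arange(x1,x0,-s);ys=np.arange(y1,y0,-s)
    Y,X=np.meshgrid(ys,xs);P=np.stack([X,Y,np.full_like(X,h)],-1).reshape(-1,3)
    uv,_=cv2.projectPoints(P,np.array(p['rvec'],float),np.array(p['tvec'],float),np.array(p['camera_matrix'],float),None)
    uv=uv.reshape(X.shape+(2,)).astype(np.float32)
    return cv2.remap(p['color'],uv[...,0],uv[...,1],cv2.INTER_LINEAR)
E
python3 - <<'E'
from h import *
import pickle
np.set_printoptions(suppress=True,precision=0,linewidth=250)
zs=[];
for i in range(10):
    t=shot('top');zs.append(np.where(t['range_z']==0,np.nan,t['range_z']))
t['range_z']=np.nan_to_num(np.nanmedian(zs,0))
pickle.dump(t,open('topm.pkl','wb'))
zs=[]
for i in range(6):
    s=shot('side');zs.append(np.where(s['range_z']==0,np.nan,s['range_z']))
s['range_z']=np.nan_to_num(np.nanmedian(zs,0));pickle.dump(s,open('sidem.pkl','wb'))
w=cloud(t)
# cable trace
for u in range(300,470,15):
    c=w[80:190,u]; k=np.nanargmax(np.where(c[:,0]>0,c[:,2],-1)); print(u,80+k,c[k])
print('tray z'); print(w[132:180:2,330:392:2,2])
o=ortho(t,11,380,660,-110,420,1.5)
cv2.imwrite('pics/o.png',cv2.resize(o,None,fx=2.2,fy=2.2))
E
```

```text
300 98 [676. 129. 190.]
315 103 [657.  99. 211.]
330 111 [638.  68. 216.]
345 119 [625.  34. 201.]
360 129 [610.  -2. 177.]
375 80 [721. -38. 178.]
390 99 [690. -80. 143.]
405 150 [ 574. -114.  132.]
420 154 [ 566. -150.  125.]
435 128 [ 610. -166.  181.]
450 124 [ 602. -176.  238.]
465 119 [ 589. -173.  312.]
tray z
[[ -2.  -1.  -1.   0.  -1.  -1.  -1.   0.  -2.  -1.  -0.  -1.  -0.  -1.  -1.  -0. 170. 168. 167. 164.  -1.   0.  -0.  -1.   0.  -1.  -1. -15.   3.  15.  13.]
 [ -1.  -2.  -1.  -0.  -2.  -0.   0.  -0.   0.  -2.  -1.  -1.  -2.  -1.  -1.  -1.  -0. 162. 163. 165. 161. 159.  -1.   1.  -1.  -0.  -2. -16.   4.  16.  15.]
 [ -1.  -1.  -1.  -1.   2.   3.   1.  10.  10.  10.  10.  10.  -1.  -1.  -0.  -1.  -1.  -2.  -0. 157. 158. 158. 156. 154.  -2.  -2.  -1. -16.   3.  13.  14.]
 [ -3.  -2.  -1.  -0.   1.  10.   3.   5.   4.   5.   8.   7.   7.   9.  10.   9.  11.  12.   9.  -1.  -0. 153. 154. 153. 152. 150.   0. -17.   3.  14.  14.]
 [ -0.  -1.   0.  -1.   2.   9.   2.   1.   3.   1.   2.   2.   3.   4.   4.   5.   7.   8.   9.   9.  10.  11.   9. 148. 149. 149. 149. 147.   1.  1
[... 2311 characters left out ...]
.   1.   1.   1.   2.   3.   2.   2.   3.   3.   3.   7.  11.  14.]
 [ -0.  -2.  -1.  -0.   2.   0.  -1.  -0.  -1.  -1.   0.  -1.   1.  -1.  -0.   1.   1.   0.   2.   0.   2.   2.   2.   2.  11.  10.   8.   2.   3.  12.  14.]
 [ -0.  -0.  -1.  -2.  -1.   1.   1.   1.  -0.  -1.   1.  -0.  -0.  -0.  -0.  -1.  -2.  -1.   0.  -0.  -0.  -2.  -0.   2.   0.   2.   1.   2.   2.   9.  14.]
 [ -0.   0.  -1.  -0.  -1.  -1.   1.  -1.  -0.  -0.  -0.   0.   1.  -1.  -1.  -1.  -0.   1.  -1.  -2.  -0.  -1.  -2.  -2.  -1.  -1.  -0.   0. -11.   9.  14.]
 [ -1.  -1.  -1.   0.  -0.  -0.  -1.  -1.  -1.  -0.  -1.  -2.   0.  -1.  -1.  -0.  -0.  -1.  -0.  -0.  -0.   1.  -0.  -0.  -2.  -0.  -1.   1. -10.   8.  15.]]
```

View pics/o.png

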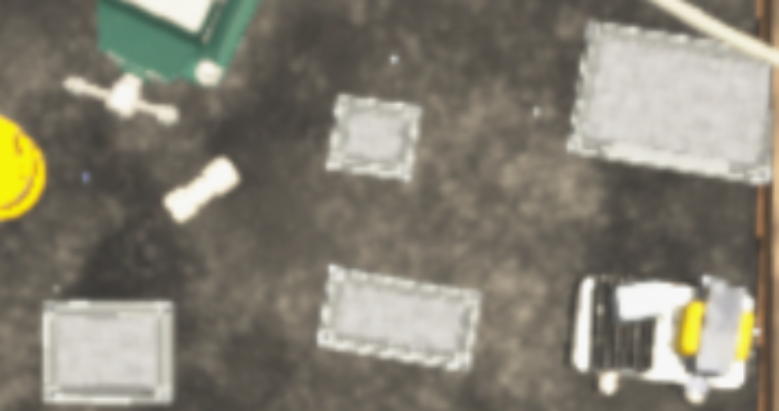

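```bash
cat > fit.py <<'E'
from h import *
import pickle
from scipy.optimize import minimize
np.set_printoptions(suppress=True,precision=1,linewidth=200)
def fitrect(ins,valid,X,Y,lx,ly,x0,sp=1.2):
    """pose (x,y,yaw) of rectangle lx*ly best agreeing with mask"""
    def cost(q):
        c,s=np.cos(q[2]),np.sin(q[2]);dx,dy=X-q[0],Y-q[1]
        a=np.abs(c*dx+s*dy)-lx/2;b=np.abs(-s*dx+c*dy)-ly/2
        m=1/(1+np.exp(np.clip(np.maximum(a,b)/sp,-30,30)))
        return (valid*(m-ins)**2).sum()
    best=min((minimize(cost,[x0[0],x0[1],y],method='Nelder-Mead',options=dict(xatol=.02,fatol=.01,initial_simplex=[[x0[0],x0[1],y],[x0[0]+6,x0[1],y],[x0[0],x0[1]+6,y],[x0[0],x0[1],y+.12]])) for y in(x0[2]-.1,x0[2]+.1)),key=lambda r:r.fun)
    return best.x,best.fun
def grid(x0,x1,y0,y1,s=1.):
    return np.meshgrid(np.arange(y1,y0,-s),np.arange(x1,x0,-s))
E
python3 - <<'E'
from fit import *
t=pickle.load(open('topm.pkl','rb'));s=pickle.load(open('sidem.pkl','rb'));w=cloud(t)
m=(w[...,2]>120)&(w[...,2]<260)&(w[...,0]>500)&(w[...,0]<700)&(w[...,1]<100)&(w[...,1]>-130)
P=w[m]
for y in range(-120,100,20):
    q=P[np.abs(P[:,1]-y)<6]; print(y,np.median(q,0) if len(q) else None,len(q))
ws=cloud(s)
m=(ws[...,2]>60)&(ws[...,2]<400)&(ws[...,0]>380)&(ws[...,0]<680)&(ws[...,1]<120)&(ws[...,1]>-250)
P=ws[m];print('side')
for y in range(-240,120,30):
    q=P[np.abs(P[:,1]-y)<8]; 
    if len(q):print(y,np.median(q,0),q.min(0),q.max(0),len(q))
# trays
for n,c,lx,ly,off in[('relay',(568,163),42,49,0),('transf',(446,147),46,97,1),('sink',(422,348),60,80,0),('filter',(592,-42),82,132,6)]:
  for h in (11,):
    b=(c[0]-85,c[0]+85,c[1]-95,c[1]+95)
    o=ortho(t,h,*b);Y,X=grid(*b);g=cv2.cvtColor(o,cv2.COLOR_BGR2HSV)
    v,sat=g[...,2].astype(float),g[...,1].astype(float)
    f=np.clip((v-105)/60,0,1)
    valid=np.maximum(abs(X-c[0])-lx/2,abs(Y-c[1])-ly/2)<16
    if n=='filter':
        valid&=(Y>-102); valid&=(X<600-(-(Y))*0) | (Y>20)
        # drop -x gap area and cable
        valid&=~((X<560)&(Y>-95)&(Y<15)); 
    q,fun=fitrect(f,valid,X,Y,lx,ly,(c[0],c[1],-.05))
    print(n,q,fun,'origin',q[0]-off*np.cos(q[2]),q[1]-off*np.sin(q[2]),'felt v',np.median(v[abs(X-q[0])+abs(Y-q[1])<12]),np.median(v))
E
```

```text
-120 [ 576.3 -119.4  128.5] 34
-100 [583.5 -99.9 134. ] 41
-80 [683.9 -80.1 141.1] 46
-60 [593.3 -60.6 147.9] 34
-40 [597.3 -40.3 154.1] 22
-20 [604.2 -19.9 163.8] 24
0 [610.7  -0.1 176.6] 24
20 [617.7  19.7 188.7] 25
40 [625.3  40.8 202.1] 28
60 [634.   60.3 212. ] 30
80 [643.7  79.5 214.2] 26
side
-240 [ 639.4 -239.9  101. ] [ 532.6 -247.7   94.3] [ 647.6 -232.4  121.4] 98
-210 [ 552.9 -211.   117.6] [ 542.1 -217.9  104.3] [ 654.6 -202.2  121.3] 86
-180 [ 590.1 -180.   296.4] [ 552.1 -187.7  112.1] [ 662.2 -172.   399.9] 1080
-150 [ 625.  -150.6  122.4] [ 561.  -157.9   98. ] [ 671.7 -142.3  134.2] 80
-120 [ 579.  -120.6  130. ] [ 570.4 -127.9  125.7] [ 679.7 -112.   132.9] 59
-90 [585.4 -90.3 137.8] [578.5 -97.9 134.5] [591.3 -82.1 141.6] 40
-60 [435.1 -61.2  81.5] [404. -68.  60.] [599.9 -52.  151. ] 314
-30 [604.7 -29.4 159.7] [598.9 -37.9 155.3] [610.6 -22.  164.9] 42
0 [446.1   0.4  96.6] [408.3  -8.   60.1] [618.8   7.9 184.6] 178
30 [418.   22.9  63.7] [409.6  22.1  60.6] [619.9  27.6 193.8] 19
60 [638.5  60.5 212.8] [634.3  52.8 208. ] [643.3  67.2 215.6] 25
90 [656.5  90.2 212.8] [647.3  83.8 206.9] [662.1  97.6 216.4] 15
relay [566.5 164.5  -0.1] 1058.5523546791464 origin 566.4875253873342 164.5338416854976 felt v 215.0 107.0
transf [443.3 147.6  -0.2] 1787.1904643750545 origin 442.2945732428435 147.7787816352163 felt v 214.0 118.0
sink [421.5 347.5   0. ] 1173.5331583432844 origin 421.52285037777517 347.4976410037122 felt v 214.0 101.0
filter [574.4 -36.1  -0.1] 236.0251117635876 origin 568.4215786351172 -35.2945015699007 felt v 214.0 176.0
```

```bash
cat >> fit.py <<'E'
def planeXY(p,h):
    K=np.array(p['camera_matrix']);R,_=cv2.Rodrigues(np.array(p['rvec'],float));t=np.array(p['tvec'],float).ravel()
    v,u=np.mgrid[:420,:560];d=np.stack([(u-K[0,2])/K[0,0],(v-K[1,2])/K[1,1],np.ones(u.shape)],-1)@R
    C=-R.T@t;k=(h-C[2])/d[...,2];return C[0]+k*d[...,0],C[1]+k*d[...,1]
def fittop(p,w,c,r,zlo,zhi,h,lx,ly,yaw):
    """fit a top face at height h; the mask is zlo<z<zhi, points higher are unknown"""
    X,Y=planeXY(p,h);z=w[...,2];near=np.hypot(X-c[0],Y-c[1])<r
    ins=(z>zlo)&(z<zhi)
    valid=near&~np.isnan(z)&(z<zhi)
    XX=X[valid];YY=Y[valid];return fitrect(ins[valid].astype(float),1.,XX,YY,lx,ly,(c[0],c[1],yaw))
E
python3 - <<'E'
from fit import *
t=pickle.load(open('topm.pkl','rb'));w=cloud(t)
vis=[]
for n,c,lx,ly,off in[('relay',(567,164),42,49,0),('transf',(443,148),46,97,1),('sink',(422,348),60,80,0),('filter',(582,-38),82,132,6)]:
    b=(c[0]-75,c[0]+75,c[1]-95,c[1]+95)
    o=ortho(t,11,*b);Y,X=grid(*b);v=cv2.cvtColor(o,cv2.COLOR_BGR2GRAY).astype(float)
    f=np.clip((v-120)/60,0,1)
    valid=np.maximum(abs(X-c[0])-lx/2,abs(Y-c[1])-ly/2)<(14 if n!='filter' else 18)
    if n=='filter':
        valid&=Y>-96
        cb=np.abs(X-(611+ (Y)*0.32-0))  # rough
        px,_=None,None
        # cable pixels: depth-based mask projected on plane 11
        PX,PY=planeXY(t,11);cm=(w[...,2]>60)
        M=np.zeros(X.shape,np.uint8)
        for x,y in zip(PX[cm],PY[cm]):
            i,j=int(b[1]-x),int(b[3]-y)
            if 0<=i<M.shape[0] and 0<=j<M.shape[1]:M[i,j]=1
        valid&=cv2.dilate(M,np.ones((9,9)))==0
        valid&=~((X<548)&(Y<12)&(Y>-85))
    q,fun=fitrect(f,valid,X,Y,lx,ly,(c[0],c[1],-.05))
    print(n,q[:2],q[2],fun,'origin',q[0]-off*np.cos(q[2]),q[1]-off*np.sin(q[2]))
    C,S=np.cos(q[2]),np.sin(q[2])
    for L in((lx,ly),(lx-12,ly-12)):
        pts=[(q[0]+C*a*L[0]/2-S*e*L[1]/2,q[1]+S*a*L[0]/2+C*e*L[1]/2) for a,e in((1,1),(1,-1),(-1,-1),(-1,1))]
        o=cv2.polylines(o,[np.int32([[b[3]-y,b[1]-x] for x,y in pts])],True,(0,0,255))
    vis.append(o)
cv2.imwrite('pics/tr.png',cv2.resize(np.vstack([np.hstack(vis[:2]),np.hstack(vis[2:])]),None,fx=1.9,fy=1.9))
for n,a in [('relay',((440,-10),40,86,110,98,22,29,-.1)),('relay90',((440,-10),40,86,110,98,29,22,-.1)),('core',((435,-60),42,77.5,90,82,56,24,-.1)),('sink',((432,5),45,42,72,64,60,40,-.1)),('box',((440,-30),85,30,41,36,62,112,-.1))]:
    q,f=fittop(t,w,*a);print(n,q[:2],q[2],f)
# yellow winding
m=(w[...,0]>390)&(w[...,0]<480)&(w[...,1]>-110)&(w[...,1]<0)&(w[...,2]>40)
P=w[m]
import sys
for lo,hi in((42,72),(77,90)):
    q=P[(P[:,2]>lo)&(P[:,2]<hi)];q=q[q[:,1]<-30];print(lo,len(q),q.min(0),q.max(0))
E
```

```text
relay [566.8 165.1] -0.14968240513188497 703.4647171504954 origin 566.7779808357029 165.09517877571233
transf [443.3 148.1] -0.16274004351898885 1091.4484324822224 origin 442.34495921359746 148.29670550161853
sink [423.2 347.5] 0.018975662639261284 881.7121850541561 origin 423.1785199821977 347.46373406871
filter [590.4 -39. ] -0.16201054651503966 525.5680405216094 origin 584.4606870574469 -38.075815097015806
relay [446.5   1.7] 0.20309041618801976 9.176472395434272
relay90 [446.5   1.7] -1.3677519029553675 9.17622387972733
core [430.2 -53.4] -0.18162768514717997 13.36727280577865
sink [435.    4.9] -0.06900639921075458 85.19431966515594
box [432.8 -25.2] -0.13429634511122812 41.3548879630242
42 93 [401.5 -76.7  42.9] [458.8 -30.3  71.9]
77 246 [402.9 -77.   77.1] [458.4 -37.7  83.2]
```

View pics/tr.png

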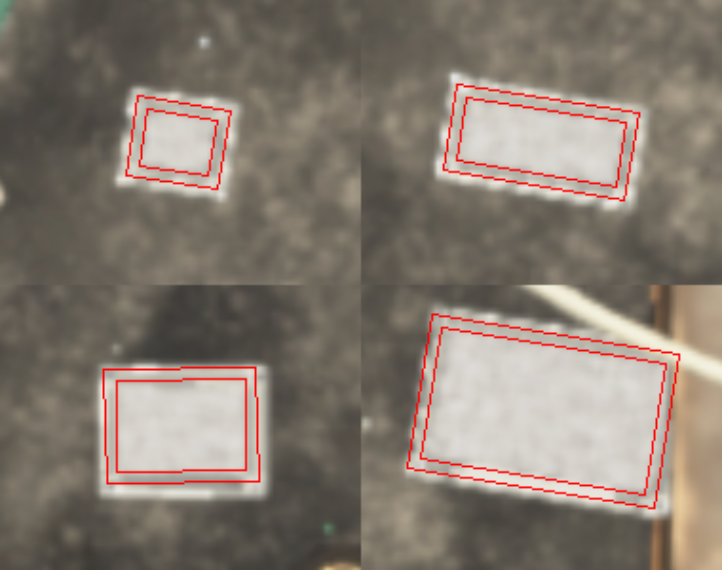

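```bash
python3 - <<'E'
from fit import *
t=pickle.load(open('topm.pkl','rb'));w=cloud(t)
vis=[]
for n,c,lx,ly,off in[('relay',(566,163),42,49,0),('transf',(442,147),46,97,1),('sink',(420,347),60,80,0),('filter',(587,-38),82,132,6)]:
    b=(c[0]-75,c[0]+75,c[1]-95,c[1]+95)
    o=ortho(t,11,*b);Y,X=grid(*b);v=cv2.cvtColor(o,cv2.COLOR_BGR2GRAY).astype(float)
    f=np.clip((v-95)/60,0,1)
    valid=np.maximum(abs(X-c[0])-lx/2,abs(Y-c[1])-ly/2)<(16 if n!='filter' else 20)
    valid&=o[...,1]<400
    if n=='filter':
        valid&=Y>-96
        PX,PY=planeXY(t,11);cm=(w[...,2]>60)
        M=np.zeros(X.shape,np.uint8)
        for x,y in zip(PX[cm],PY[cm]):
            i,j=int(b[1]-x),int(b[3]-y)
            if 0<=i<M.shape[0] and 0<=j<M.shape[1]:M[i,j]=1
        valid&=cv2.dilate(M,np.ones((9,9)))==0
    res=[]
    for d in np.arange(-2,9,1.):
      for e in ((0,) if n!='filter' else (0,)):
        q,fun=fitrect(f,valid,X,Y,lx+d,ly+d,(c[0],c[1],-.1 if n!='sink' else 0));res.append((fun,d,q))
    fun,d,q=min(res,key=lambda r:r[0])
    print(n,q[:2],q[2],fun,d,'origin',q[0]-off*np.cos(q[2]),q[1]-off*np.sin(q[2]))
    C,S=np.cos(q[2]),np.sin(q[2])
    for L in((lx,ly),(lx-12,ly-12)):
        pts=[(q[0]+C*a*L[0]/2-S*e*L[1]/2,q[1]+S*a*L[0]/2+C*e*L[1]/2) for a,e in((1,1),(1,-1),(-1,-1),(-1,1))]
        o=cv2.polylines(o,[np.int32([[b[3]-y,b[1]-x] for x,y in pts])],True,(0,0,255))
    vis.append(o)
    # lip points by depth
    z=w[...,2];PX,PY=w[...,0],w[...,1]
    m=(z>8)&(z<14)&(np.abs(PX-q[0])<lx/2+14)&(np.abs(PY-q[1])<ly/2+14)&(PY>-98)
    dx,dy=PX[m]-q[0],PY[m]-q[1];a,bb=C*dx+S*dy,-S*dx+C*dy
    e=min(lx,ly)*.3
    for nm,k in(('+x',(a>lx/2-8)&(abs(bb)<ly/2-8)),('-x',(a<-lx/2+8)&(abs(bb)<ly/2-8))):print('  lip',nm,np.median(a[k]),k.sum(),end='')
    for nm,k in(('+y',(bb>ly/2-8)&(abs(a)<lx/2-8)),('-y',(bb<-ly/2+8)&(abs(a)<lx/2-8))):print('  lip',nm,np.median(bb[k]),k.sum(),end='')
    print(' expected',lx/2,ly/2)
cv2.imwrite('pics/tr2.png',cv2.resize(np.vstack([np.hstack(vis[:2]),np.hstack(vis[2:])]),None,fx=1.9,fy=1.9))
for zlo in(39,40,41):
    q,f=fittop(t,w,(432,5),45,zlo,72,62,60,40,-.1);print('sink',zlo,q[:2],q[2],f)
q,f=fittop(t,w,(432,-25),85,30,41,36,62,112,-.1);print('box',q[:2],q[2],f)
E
```

```text
relay [566.4 164.6] -0.1443755383871864 417.36229225269926 8.0 origin 566.4316201372314 164.58567537878008
  lip +x 23.895871477484732 23  lip -x -17.61589473963851 19  lip +y 26.269837222456236 16  lip -y -22.290075979419964 15 expected 21.0 24.5
transf [443.2 147.7] -0.161494627804334 776.2030995619898 8.0 origin 442.2521898046521 147.8416710349481
  lip +x 24.479205771506468 57  lip -x -21.17081118672933 58  lip +y 49.427745488211386 22  lip -y -46.921853640489005 23 expected 23.0 48.5
sink [420.1 347.5] 0.008210496451363538 270.2001171289127 8.0 origin 420.06048428178633 347.4555979455648
  lip +x 31.73154383497717 35  lip -x -27.89197075036943 50  lip +y 42.30719714212163 32  lip -y -38.22589588000503 22 expected 30.0 40.0
filter [590.  -41.2] -0.17659269130528604 561.6526960242804 8.0 origin 584.1006939161847 -40.185938155826236
  lip +x 44.145500992400635 67  lip -x -37.258157715080614 20  lip +y 64.1914935928952 42  lip -y nan 0 expected 41.0 66.0
sink 39 [434.7   5.5] -0.037387288531380514 68.00508085729831
sink 40 [434.7   5.2] -0.045556941144915694 66.38657282138539
sink 41 [434.9   5. ] -0.05551855354460925 72.58060615236093
box [432.8 -25.2] -0.13426079222912424 41.354807278978576
  return _methods._mean(a, axis=axis, dtype=dtype,
  ret = ret.dtype.type(ret / rcount)
```

View pics/tr2.png

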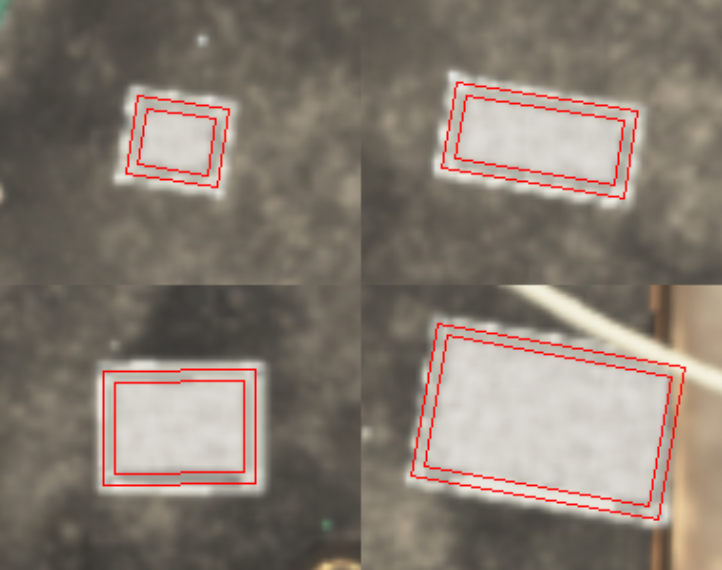

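```bash
cat > lip.py <<'E'
from fit import *
from scipy.optimize import least_squares
T={'relay':((568,166),42,49,0,-.15),'transf':((444,148.5),46,97,1,-.16),'sink':((422,349),60,80,0,0),'filter':((592,-42),82,132,6,-.165)}
if __name__=='__main__':
  for cam in('top','side'):
    p=pickle.load(open(cam+'m.pkl','rb'));w=cloud(p)
    fl=(np.abs(w[...,2])<25)&(w[...,0]>380)&(w[...,0]<650)&(w[...,1]>60)&(w[...,1]<400)
    z0=np.nanmedian(w[fl][:,2]);print(cam,'floor',z0)
    for n,(c,lx,ly,off,yw) in T.items():
        z=w[...,2]-z0;P=w[(z>8)&(z<14)]
        def loc(q):
            C,S=np.cos(q[2]),np.sin(q[2]);dx,dy=P[:,0]-q[0],P[:,1]-q[1]
            return C*dx+S*dy,-S*dx+C*dy
        def sd(q):
            a,b=loc(q);return np.maximum(abs(a)-lx/2+.7,abs(b)-ly/2+.7)
        q=np.array([*c,yw])
        P=P[(P[:,1]>-98)];
        for r in(9,6,5):
            P=P[abs(sd(q))<r]; q=least_squares(sd,q,loss='soft_l1',f_scale=1.).x
        print(n,q[:2],round(q[2],3),len(P),'rms',round(float(np.sqrt(np.mean(sd(q)**2))),2),'origin',q[0]-off*np.cos(q[2]),q[1]-off*np.sin(q[2]))
E
python3 lip.py; python3 - <<'E'
from fit import *
s=pickle.load(open('sidem.pkl','rb'));w=cloud(s);t=pickle.load(open('topm.pkl','rb'));wt=cloud(t)
for nm,w_ in(('top',wt),('side',w)):
    for k,(x0,x1,y0,y1,z0,z1) in dict(relaytop=(415,480,-30,40,93,104),coretop=(390,470,-90,-30,79,87)).items():
        P=w_[(w_[...,0]>x0)&(w_[...,0]<x1)&(w_[...,1]>y0)&(w_[...,1]<y1)&(w_[...,2]>z0)&(w_[...,2]<z1)]
        r=cv2.minAreaRect(P[:,:2].astype(np.float32));print(nm,k,len(P),np.round(r[0],1),np.round(r[1],1),round(r[2],1),np.median(P[:,2]))
P=w[(w[...,0]>385)&(w[...,0]<480)&(w[...,1]<-60)&(w[...,1]>-100)&(w[...,2]>5)&(w[...,2]<30)]
print('side box end face',len(P));A=np.c_[P[:,0],np.ones(len(P))];k=np.linalg.lstsq(A,P[:,1],rcond=None)[0];print(np.arctan(k[0]),P.min(0),P.max(0))
E
```

```text
top floor -0.45321225218674044
relay [569.9 166.2] -0.137 98 rms 1.37 origin 569.8570283807463 166.19862141732864
transf [445.1 148.8] -0.166 182 rms 1.48 origin 444.0997598374111 148.9482454558993
sink [421.9 349.3] 0.005 170 rms 1.4 origin 421.9128885163385 349.29458044839237
filter [593.5 -43. ] -0.167 144 rms 1.43 origin 587.5894455180548 -41.98632530888826
side floor 0.5537754139326729
relay [572.2 165.5] -0.146 77 rms 1.31 origin 572.1682082855476 165.49567910754186
transf [447.4 148.5] -0.173 111 rms 1.39 origin 446.43033957140136 148.72168616990146
sink [424.1 349. ] -0.002 94 rms 1.4 origin 424.1487737837559 349.0265078510257
filter [595.8 -43.8] -0.161 191 rms 1.29 origin 589.8514538136093 -42.795016987462304
top relaytop 107 [447.2   0.7] [20.6 28.1] 9.1 97.05152494551434
top coretop 239 [430.3 -54. ] [23.9 55.9] 80.2 81.29380490195766
side relaytop 99 [449.6  -0.5] [20.9 26.4] 10.3 97.8443015894447
side coretop 253 [432.6 -53.8] [24.8 55.3] 79.7 82.02719016494805
side box end face 335
-0.0632649810809909 [400.6 -83.6   5. ] [460.4 -65.3  29.9]
```

```bash
cat >> h.py <<'E'
PI=np.pi
def rpy(theta): 
    """tool down, closing along world angle theta"""
    return [PI,0,theta+PI/2]
def via(x,y,z,th): arm.goto([x,y,z],rpy(th))
def down(x,y,z,th,thr=4,slow=12,v=150):
    arm.movel([x,y,z+slow],rpy(th),vel=v); return arm.movel([x,y,z],rpy(th),vel=25,threshold=thr)
def up(z,v=200):
    p=current_tcp_pos(); arm.movel([p[0],p[1],z],vel=v)
def st(m=''):
    print(m,'t',round(float(current_clock()),1),'tcp',np.round(current_tcp_pos(),1),'w',round(float(current_grip_width()),1),'ff',np.round(current_finger_force(),1),'ft',np.round(current_ft_force(),1))
E
python3 - <<'E'
from h import *
via(320,-200,280,.18); via(448.3,.3,200,.18); gripper_to(50)
print(down(448.3,.3,95,.18)); st('pre')
gripper_to(0); st('grip')
up(140); st('lift')
shot('side','s1.png')
E
```

```text
False
pre t 5.5 tcp [4.483e+02 3.000e-01 9.500e+01] w 50.0 ff 0.0 ft [-0.2 -0.3 -0.2]
grip t 6.0 tcp [4.483e+02 3.000e-01 9.500e+01] w 21.8 ff 30.0 ft [0.  0.3 1.2]
lift t 6.4 tcp [4.485e+02 3.000e-01 1.403e+02] w 21.6 ff 30.0 ft [-0.2 -0.3  0.4]
```

View pics/s1.png

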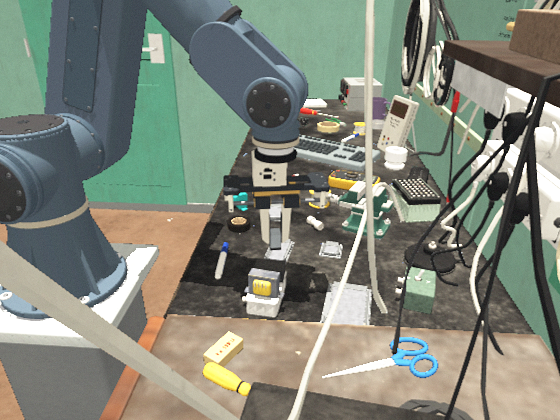

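The relay is held between the pads at (277,215), and the stack below it is undisturbed at (265,285). Placing it now.

```bash
python3 - <<'E'
from h import *
import pickle
th=-.142
via(571,165.9,120,th); print(down(571,165.9,32,th)); st('down')
gripper_to(45); st('open'); up(120)
via(380,250,250,th); st()
for n in('top','side'):
    zs=[]
    for i in range(5):
        p=shot(n);zs.append(np.where(p['range_z']==0,np.nan,p['range_z']))
    p['range_z']=np.nan_to_num(np.nanmedian(zs,0));pickle.dump(p,open(n+'1.pkl','wb'))
    w=cloud(p)
    P=w[(abs(w[...,0]-571)<35)&(abs(w[...,1]-166)<35)&(w[...,2]>32)&(w[...,2]<43)]
    r=cv2.minAreaRect(P[:,:2].astype(np.float32));print(n,'relay',len(P),np.round(r[0],1),np.round(r[1],1),round(r[2],1),np.median(P[:,2]))
    P=w[(abs(w[...,0]-435)<60)&(w[...,1]<-28)&(w[...,1]>-95)&(w[...,2]>79)&(w[...,2]<87)]
    r=cv2.minAreaRect(P[:,:2].astype(np.float32));print('core',len(P),np.round(r[0],1),np.round(r[1],1),round(r[2],1))
    P=w[(abs(w[...,0]-435)<60)&(w[...,1]<45)&(w[...,1]>-24)&(w[...,2]>58)&(w[...,2]<75)]
    r=cv2.minAreaRect(P[:,:2].astype(np.float32));print('sink',len(P),np.round(r[0],1),np.round(r[1],1),round(r[2],1))
c=cv2.imread
t=pickle.load(open('top1.pkl','rb'))['color'];s=pickle.load(open('side1.pkl','rb'))['color']
a=cv2.resize(t[140:240,260:400],(560,400),interpolation=cv2.INTER_CUBIC);cv2.imwrite('pics/c3.png',a)
E
```

```text
True
down t 8.4 tcp [571.3 166.   34.3] w 21.9 ff 30.0 ft [-1.5  0.7  4. ]
open t 9.0 tcp [570.9 165.9  34. ] w 44.7 ff 0.0 ft [-0.6 -0.5  0.2]
 t 10.5 tcp [380.6 249.8 249.2] w 44.9 ff 0.0 ft [ 0.4  0.9 -0.2]
top relay 92 [568.6 165.8] [27.5 20.1] 84.9 36.25098009182369
core 239 [430.2 -53.7] [24.  55.7] 80.0
sink 202 [435.8   2.9] [39.2 59.6] 85.9
side relay 69 [571.  165.6] [27.4 20.6] 81.1 37.37371000818468
core 254 [432.6 -53.7] [24.7 55.8] 79.2
sink 344 [438.    3.2] [39.7 59.9] 85.9
```

View pics/c3.png

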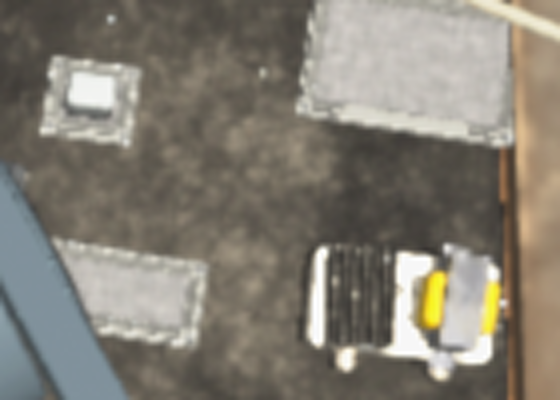

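```bash
python3 - <<'E'
from h import *
import pickle
th=-.072
gripper_to(85)
via(438.1,3.4,160,th); print(down(438.1,3.4,66,th)); st('pre')
gripper_to(0); st('grip')
arm.movel([438.1,3.4,120],vel=80); st('lift')
th=PI/2
via(424.2,349.3,130,th); print(down(424.2,349.3,31,th)); st('down')
gripper_to(80); st('open'); up(140)
via(380,150,260,0); st()
for n in('top','side'):
    zs=[]
    for i in range(4):
        p=shot(n);zs.append(np.where(p['range_z']==0,np.nan,p['range_z']))
    p['range_z']=np.nan_to_num(np.nanmedian(zs,0));pickle.dump(p,open(n+'2.pkl','wb'))
    w=cloud(p)
    P=w[(abs(w[...,0]-424)<50)&(abs(w[...,1]-349)<50)&(w[...,2]>24)&(w[...,2]<43)]
    if len(P):r=cv2.minAreaRect(P[:,:2].astype(np.float32));print(n,'sink',len(P),np.round(r[0],1),np.round(r[1],1),round(r[2],1),np.percentile(P[:,2],[10,50,90]))
    P=w[(abs(w[...,0]-435)<60)&(w[...,1]<-28)&(w[...,1]>-95)&(w[...,2]>79)&(w[...,2]<87)]
    if len(P):r=cv2.minAreaRect(P[:,:2].astype(np.float32));print('core',len(P),np.round(r[0],1),np.round(r[1],1),round(r[2],1))
t=pickle.load(open('side2.pkl','rb'))['color']
cv2.imwrite('pics/c4.png',cv2.resize(t[180:330,180:400],None,fx=3,fy=3,interpolation=cv2.INTER_CUBIC))
E
```

```text
False
pre t 14.2 tcp [438.1   3.4  66. ] w 84.9 ff 0.0 ft [-0.2 -0.1 -0.4]
grip t 14.8 tcp [438.1   3.4  66. ] w 59.6 ff 30.0 ft [-0.1 -0.7  1.9]
lift t 15.6 tcp [437.8   3.4 119.7] w 59.4 ff 30.0 ft [-0.2  0.1 -0.7]
True
down t 18.1 tcp [424.4 349.5  33.1] w 59.0 ff 30.0 ft [ 0.7 -0.4  3.2]
open t 18.6 tcp [424.1 349.2  32.9] w 79.8 ff 0.0 ft [ 1.1  0.1 -0.1]
 t 20.5 tcp [380.  150.2 259.3] w 79.9 ff 0.0 ft [ 0.6 -0.   0.6]
top sink 174 [422.8 349.4] [39.2 59.9] 1.2 [26.09161795 30.25247029 32.01624241]
core 231 [430.5 -53.9] [24.5 55.5] 79.3
side sink 85 [424.2 347.6] [38.9 59.8] 3.8 [25.24204151 30.93403476 31.99741164]
core 254 [432.5 -53.2] [25.6 55.8] 80.2
```

View pics/c4.png

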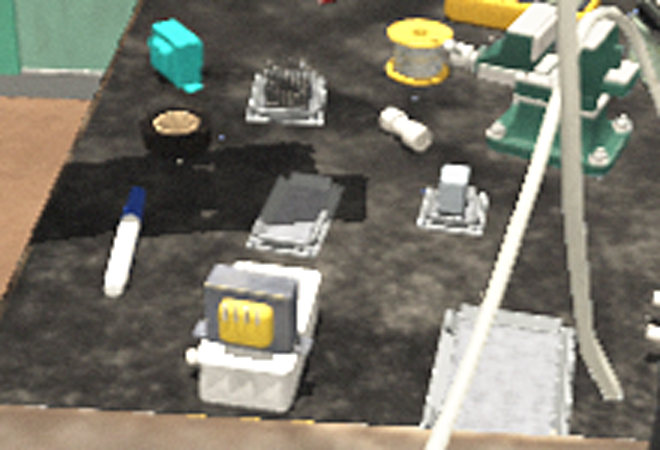

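```bash
python3 - <<'E'
from h import *
import pickle
th=-.175
gripper_to(80)
via(432.7,-53.6,160,th); print(down(432.7,-53.6,66,th)); st('pre')
gripper_to(0); st('grip')
arm.movel([432.7,-53.6,120],vel=80); st('lift')
th=PI/2-.169
via(447.4,148.8,130,th); print(down(447.4,148.8,31,th,thr=5)); st('down')
gripper_to(80); st('open'); up(140)
via(330,280,280,0); st()
for n in('top','side'):
    zs=[]
    for i in range(5):
        p=shot(n);zs.append(np.where(p['range_z']==0,np.nan,p['range_z']))
    p['range_z']=np.nan_to_num(np.nanmedian(zs,0));pickle.dump(p,open(n+'3.pkl','wb'))
    w=cloud(p)
    P=w[(abs(w[...,0]-447)<50)&(abs(w[...,1]-149)<50)&(w[...,2]>45)&(w[...,2]<55)]
    if len(P):r=cv2.minAreaRect(P[:,:2].astype(np.float32));print(n,'core',len(P),np.round(r[0],1),np.round(r[1],1),round(r[2],1),np.percentile(P[:,2],[10,50,90]))
    P=w[(abs(w[...,0]-435)<70)&(w[...,1]<50)&(w[...,1]>-98)&(w[...,2]>31)&(w[...,2]<42)]
    if len(P):r=cv2.minAreaRect(P[:,:2].astype(np.float32));print('box',len(P),np.round(r[0],1),np.round(r[1],1),round(r[2],1),np.median(P[:,2]))
t=pickle.load(open('top3.pkl','rb'))['color']
cv2.imwrite('pics/c5.png',cv2.resize(t[130:250,180:400],None,fx=3.6,fy=3.6,interpolation=cv2.INTER_CUBIC))
E
```

```text
False
pre t 23.3 tcp [432.7 -53.6  66. ] w 80.0 ff 0.0 ft [-0.1 -0.3  0. ]
grip t 23.9 tcp [432.7 -53.6  66.1] w 55.3 ff 30.0 ft [-0.4 -0.2  1.4]
lift t 24.7 tcp [432.4 -53.5 119.6] w 55.7 ff 30.0 ft [ 0.1 -0.  -5.3]
True
down t 26.9 tcp [447.8 148.8  33.1] w 55.5 ff 30.0 ft [ 0.1 -0.4  1.8]
open t 27.5 tcp [446.9 148.7  32.7] w 79.9 ff 0.0 ft [0.5 0.4 0.5]
 t 29.8 tcp [330.  279.8 279.4] w 80.1 ff 0.0 ft [-1.   0.2  0.4]
top core 224 [445.9 149. ] [55.6 23.9] 80.4 [47.22038336 48.5700627  49.96015594]
box 1118 [433.4 -26. ] [112.1  61.8] 83.2 35.323473412059
side core 149 [453.9 147.3] [56.1 34.7] 79.7 [46.6233859  49.49131565 50.18349695]
box 1110 [435.6 -25.8] [112.9  61.8] 83.1 36.08420523794742
```

View pics/c5.png

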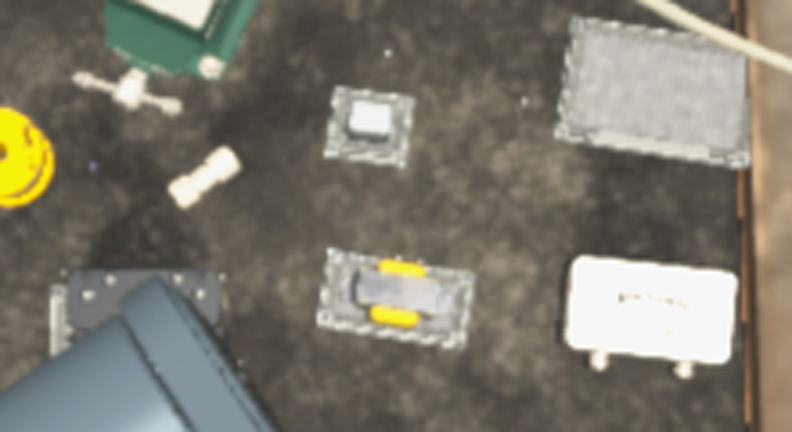

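```bash
python3 - <<'E'
from h import *
th=-.164
via(480,-20,190,th); st()
print(arm.movel([595.8,-43.3,190],rpy(th),vel=80,threshold=6)); st('over')
print(arm.movel([595.8,-43.3,50],rpy(th),vel=50,threshold=6)); st('low')
shot('side','s4.png')
E
```

```text
t 31.6 tcp [480.  -19.3 190.3] w 79.8 ff 0.0 ft [-0.2  0.2  0.2]
False
over t 33.2 tcp [595.5 -43.2 190.1] w 80.2 ff 0.0 ft [-1.1  0.6 -0.4]
False
low t 36.1 tcp [595.9 -43.3  50.1] w 80.3 ff 0.0 ft [ 0.5 -0.3  0. ]
```

View pics/s4.png

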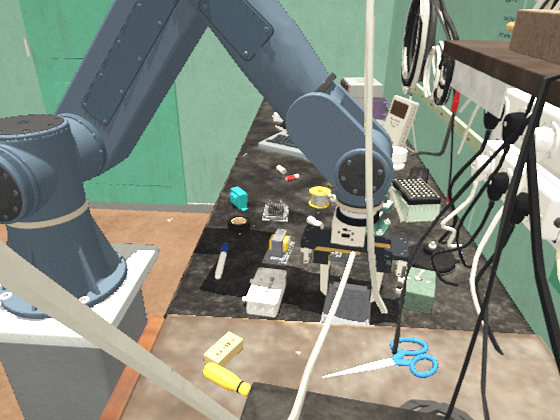

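The hand went through the cable's place with no force change, so the cable is no obstacle. Next is the filter box.

```bash
python3 - <<'E'
from h import *
import pickle
up(150)
th=-.12
gripper_to(88)
arm.movel([435.7,-25.7,150],rpy(th),vel=200); print(down(435.7,-25.7,31,th)); st('pre')
gripper_to(0); st('grip')
arm.movel([435.7,-25.7,75],vel=80); st('lift')
th=-.164
print(arm.movel([595.8,-43.3,75],rpy(th),vel=100,threshold=15)); print(down(595.8,-43.3,32,th,thr=4,slow=10,v=60)); st('down')
gripper_to(80); st('open'); up(120,120)
via(330,250,280,0); st()
for n in('top','side'):
    zs=[]
    for i in range(5):
        p=shot(n);zs.append(np.where(p['range_z']==0,np.nan,p['range_z']))
    p['range_z']=np.nan_to_num(np.nanmedian(zs,0));pickle.dump(p,open(n+'5.pkl','wb'))
    w=cloud(p)
    P=w[(abs(w[...,0]-596)<60)&(w[...,1]<40)&(w[...,1]>-103)&(w[...,2]>33)&(w[...,2]<45)]
    if len(P):r=cv2.minAreaRect(P[:,:2].astype(np.float32));print('box',len(P),np.round(r[0],1),np.round(r[1],1),round(r[2],1),np.percentile(P[:,2],[5,50,95]))
    if len(P):
        A=np.c_[P[:,:2]-P[:,:2].mean(0),np.ones(len(P))];print('plane',np.linalg.lstsq(A,P[:,2],rcond=None)[0])
t=pickle.load(open('top5.pkl','rb'))['color'];s=pickle.load(open('side5.pkl','rb'))['color']
a=cv2.resize(t[130:250,260:400],(420,360),interpolation=cv2.INTER_CUBIC);b=cv2.resize(s[190:330,220:376],(401,360),interpolation=cv2.INTER_CUBIC)
cv2.imwrite('pics/c6.png',cv2.resize(np.hstack([a,b]),(800,350)))
E
```

```text
False
pre t 39.7 tcp [435.7 -25.7  31. ] w 88.0 ff 0.0 ft [ 0.8  0.4 -0.4]
grip t 40.2 tcp [435.7 -25.7  31.1] w 61.6 ff 30.0 ft [0.4 0.4 0.5]
lift t 40.9 tcp [435.5 -25.7  74.8] w 61.7 ff 30.0 ft [-0.4 -0.9 -3.9]
False
True
down t 43.8 tcp [596.  -43.3  33.8] w 61.9 ff 30.0 ft [-0.4 -0.5  3.7]
open t 44.3 tcp [595.4 -43.2  33.2] w 79.8 ff 0.0 ft [ 0.2 -0.6  0.9]
 t 46.8 tcp [330.5 249.7 279.7] w 80.0 ff 0.0 ft [-0.5 -0.  -1. ]
box 1068 [594.  -43.3] [111.7  62.2] 80.5 [36.11184233 38.10692473 39.78518473]
plane [4.10371411e-03 1.01578999e-03 3.80638114e+01]
box 1010 [596.  -43.2] [113.5  62. ] 80.7 [38.04656206 39.2040783  39.98342808]
plane [3.92747009e-04 6.00659698e-03 3.90832615e+01]
```

View pics/c6.png

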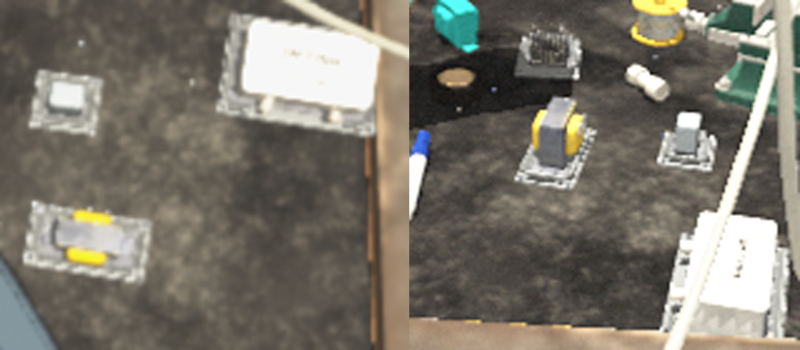

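All four parts lie flat in their trays. The box top is level at 39 mm, and its yaw matches the tray. The sockets are at the gap, near (265,105) and (335,115) in the crop.

```bash
python3 -c "
from cell import arm
print(arm.close_job())"
```

```text
the job is handed in; nothing more can be done
None
```

I stowed the relay, heat sink, transformer and filter box flat in their own trays, with the filter box's sockets at the gap in its lip; the job was handed in at about 47 s on the robot's clock.

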